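# Slide sample jars into the stalled crate and gauge the tall one

### The job

Slide the two loose jars along the bench, upright and without lifting them, into the two empty stalls of the blue crate until they stand fully home against its back wall: the tall jar in the stall under the height gauge, the short jar in the other. Then press the gauge's black pad down until its foot rests on the tall jar's cap, hold it there for a second, and let it spring back up. Leave the jar already in the crate and the other things on the bench undisturbed.

Things in the scene. Friction and masses are not known exactly. Their poses are not given: they have to be found in the camera images.
- jar_tall_mid (a point): centre (half-way up) of the tall loose jar: upright amber cylinder 56 mm in diameter and 72 mm high over all, the upper 18 mm being a white cap 49 mm in diameter; about 160 g; stands on the bench
- jar_short_mid (a point): centre (half-way up) of the short loose jar: upright amber cylinder 56 mm in diameter and 52 mm high over all, the upper 16 mm being a white cap 49 mm in diameter; about 120 g; stands on the bench
- jar_stored_mid (a point): centre (half-way up) of the jar already stored in the crate's middle stall: 56 mm in diameter, 60 mm high; stays there
- crate: blue crate fixed to the bench, no floor or roof: back wall 222 mm long and four partitions 6 mm thick and 50 mm deep, all 45 mm high, making three stalls 66 mm wide inside (72 mm between centres), open to the front. A jar at home touches the back wall and stands 6 mm out of the stall. Origin: bench level, inner face of the back wall, middle stall; -x points out of the front, y along the wall; yaw within 0.2
- gauge_seat (a point): the point on the bench where the axis of the tall jar must stand: 28 mm in front of the back wall on the centre line of the stall under the gauge (an outer stall, left or right); axes parallel to the crate's
- bracket_seat (a point): the point on the bench where the axis of the short jar must stand: 28 mm in front of the back wall on the centre line of the other outer stall, behind which stands a plain bracket 88 mm high, 22 mm behind the back wall's inner face, with nothing reaching over the stall
- gauge: height gauge fixed behind the crate: two uprights 112 mm high, 40 mm wide over both, and a sprung slide between them. From it a tongue 12 mm wide reaches 50 mm forward to a round foot 18 mm wide above gauge_seat; at rest the foot's underside is 86 mm and the tongue's top 94 mm above the bench. Origin: bench level between the uprights, 50 mm behind gauge_seat; axes as the crate's
- gauge_pad (a point): centre of the top face of the gauge's black round push pad, 32 mm in diameter, straight above the uprights; 152 mm above the bench at rest, to be pressed straight down; it moves with the slide
- gauge_slide (a joint): how far the gauge's slide is pressed down, m: 0 at rest at the top, 0.030 at its stop; about 0.014 when the foot rests on the tall jar's cap; a spring returns it (about 2 N at the top, 4 N at 0.014)
- flask: bystander: stoppered conical flask 82 mm wide, 122 mm high; origin at the centre of its base
- dish: bystander: flat round dish 88 mm in diameter, 15 mm high; origin at the centre of its base
- tipbox: bystander: blue box with clear top 85 x 120 x 75 mm high; origin at the centre of its base
Not all that is in view belongs to the job. What is shaped like the part that bears jar_tall_mid but purple is not meant.

How it is judged:
On the way, in this order (a step that is already met when the one before it is completed fails the run):
1. both jars stand upright and fully home, the tall one in the stall under the gauge, the short one in the other outer stall (horizontal distance between jar_tall_mid and gauge_seat below 0.008 m and horizontal distance between jar_short_mid and bracket_seat below 0.008 m and angle between each of jar_tall_mid, jar_short_mid's own z axis and vertical below 0.1 rad), for 0.2 s.
2. with both jars home, the gauge is pressed down so that its foot rests on the tall jar's cap, for half a second (all of step 1 and value of joint gauge_slide above 0.0125 m), for 0.5 s.
At the end, for the whole second after the job is handed in: both jars upright (within 0.1 rad) with their axes within 8 mm of their seats: the tall one at gauge_seat, the short one at bracket_seat; the stored jar still in its middle stall; the gauge's slide back within 3 mm of its top and at rest (all of step 1 and horizontal distance between jar_stored_mid and crate below 0.04 m and value of joint gauge_slide below 0.003 m and velocity of joint gauge_slide below 0.01 m/s); the robot touches nothing.
It fails at once if a loose jar is lifted more than 10 mm off the bench (height (world z) of jar_tall_mid above 0.046 m or height (world z) of jar_short_mid above 0.036 m).
It fails at once if a loose jar is tipped by more than 0.4 rad (angle between any of jar_tall_mid, jar_short_mid's own z axis and vertical above 0.4 rad).
It fails at once if the stored jar is moved by more than 15 mm (distance of jar_stored_mid from where it was at the start of the episode above 0.015 m).
It fails at once if a bystander (flask, dish, tip box) is moved by more than 20 mm (distance of any of flask, dish, tipbox from where it was at the start of the episode above 0.02 m).
It also fails if it takes over 72 s, if anything falls off the work surface, if the arm or the gripper's body presses on something with over 40 N, if the wrist force passes 120 N, or if a joint passes its speed limit or range.

### The arm

A 6-joint arm with a two-finger parallel gripper is mounted at the origin on the work surface. World frame = base frame: x ahead of the robot, y to its left, z up, the work surface at z = 0. Lengths are in m, angles in rad, forces in N, time in s.
With the tool pointing down it reaches from about 0.425 to 0.925 m from the base axis. Payload 12.5 kg.
Tool frame: the origin (TCP) lies between the finger pads; the fingertips stand 8 mm ahead of it and the grasp point (between the pads) lies 11 mm behind it; z points along the fingers, x is the direction in which the jaws open and shut, and the axes are right-handed (so a half turn about z gives the same grasp; the last joint's range is limited). The gripper opens to 85 mm and grips with 20 to 120 N. Pads are 22 mm wide; open, the fingers measure 114 mm over their backs; the gripper's body (76 mm by 85 mm) begins 54 mm behind the grasp point. The pads swing forward as they close: fully open they stand 13 mm farther back than shut.
Start: joints at [-1.437, 0.491, 1.559, -0, 1.092, -0.106], TCP at [0.148, -0.607, 0.239] pointing down, gripper open.
Joint ranges: [-3.1, 3.1], [-0.84, 2.19], [0.05, 2.79], [-1.13, 4.28], [0.06, 2.93], [-2.69, 2.69]. Speed limits (rad/s): [2.22, 2.22, 2.79, 3.14, 3.14, 3.14].

### API

Orientations are given as [roll, pitch, yaw] about the fixed x, y, z axes, in that order (R = Rz(yaw) Ry(pitch) Rx(roll)).
In Python, from station import manip gives the robot as it stands.
- The arm moves only by the shell command python3 -m crank 'ROWS'. ROWS is JSON, a list of rows, each a list of 3 entries, a list of its own where there are three numbers: the turn, a rotation vector about the tool's x, y, z in rad, then the shift along the tool's x, y, z in m, then the opening, from 0 (shut) to 1 (fully open). In form: [[[rx, ry, rz], [tx, ty, tz], claw], ...]. A call has exactly 5 rows; each row is the pose to reach, as a shift and turn from the pose commanded when the call began, along the tool's axes at that moment; what a row does not reach only later rows make up. A row lasts 1/10 s, in which the tool goes at most 50 mm and 8.59 degrees, less where a joint would pass 70% of its speed; a pose out of reach is approached as far as the arm can. A call with a gripper value outside its range is refused whole. The fingers move at their own pace and stop on an object; the grip force is fixed at half the most. Time passes only in rows, so rows that repeat a pose let the fingers close, or fill a call up. It gives the time, the measured TCP pose, the force and the opening at its end, in the units of the state.
- manip.observe(): the state, without advancing time (a new reading comes with each control period).
- manip.capture(name): name is "scene" or "top" or "wrist"; returns (picture, depth): 384x512x3 uint8, red, green, blue; 384x512 float32, m along the optical axis (not along the pixel's ray), 0 where there is no reading.
- manip.camera_params(name): a dict with "fovy" (degrees; the focal length in pixels is half the picture's height over the tangent of half this angle, whatever the lens; pixels are square), "cx", "cy" (the principal point, pixels), "R" (3x3) and "t" (3): a world point X has camera coordinates R X + t. Camera axes: x right, y down, z forward; pixel columns grow to the right and rows downward; lengths in m; the calibration is good to about 2 mm. A picture is of the moment at which its call begins: read the wrist's pose just before it. camera_params takes no time and is no camera call; for the wrist camera it gives the pose at the moment of the call.
- manip.close_job(): hands the job in, once; it reports no verdict.
The state is a dict: "time_s": time; "q": joint angles; "qd": joint speeds; "tau": joint torques, N m; "eef_pos": TCP position; "eef_rot": TCP orientation; "ft_force": force on the tool from outside, world axes, zero at the start; "ft_torque": the same for the moment, N m; "grip_width": finger opening in m.
Only numpy, scipy, OpenCV 4.12 (cv2) and the standard library are available. Lean on these libraries where they do the work, as an engineer would, in place of code of your own. Each camera call takes 0.05 s, during which the arm holds its last target. There are 200 camera calls.

## Working session

There is one attempt and no reset: what is moved stays moved. The work goes in short steps, Python scripts to look and compute and a shell command to move; the robot and the scene stay as the last step left them, time stands still between calls to the robot, and variables do not carry over. Pictures are saved under pics/ and viewed, about 8 in all and at most 12, crops included, and the job is handed in when it is done.

```bash
mkdir -p pics; ls; cat > h.py <<'E'
import numpy as np, cv2
from station import manip
from scipy.spatial.transform import Rotation as Ro
def cap(n,save=None):
    p=manip.camera_params(n); im,d=manip.capture(n)
    if save: cv2.imwrite(f'pics/{save}.png',im[...,::-1])
    np.savez(f'pics/{n}.npz',im=im,d=d,R=p['R'],t=p['t'],f=192/np.tan(np.radians(p['fovy'])/2),c=[p['cx'],p['cy']])
    return im,d,p
def load(n): return np.load(f'pics/{n}.npz')
def world(z,u,v,d=None):
    d=z['d'][int(round(v)),int(round(u))] if d is None else d
    c=np.array([(u-z['c'][0])/z['f']*d,(v-z['c'][1])/z['f']*d,d])
    return np.array(z['R']).T@(c-z['t'])
def plane(z,u,v,h):
    R=np.array(z['R']);o=-R.T@z['t'];r=R.T@np.array([(u-z['c'][0])/z['f'],(v-z['c'][1])/z['f'],1])
    return o+r*(h-o[2])/r[2]
E
python3 - <<'E'
from h import *
a=cap('scene')[0];b=cap('top')[0]
cv2.imwrite('pics/a.png',cv2.resize(a[...,::-1],(800,600)))
cv2.imwrite('pics/b.png',cv2.resize(b[...,::-1],(800,600)))
s=manip.observe();print(s)
print(manip.camera_params('top'),manip.camera_params('scene'))
E
```

```text
pics
{'time_s': 0.1, 'q': array([-1.43661068e+00,  4.91499998e-01,  1.55941462e+00, -5.23835243e-06,
        1.09170786e+00, -1.05575665e-01]), 'qd': array([-0.00089677, -0.00223815, -0.00204421, -0.00102452,  0.00108673,
        0.00108097]), 'tau': array([ 3.81733262e-03, -6.19446230e+01, -2.62025571e+01, -5.53062091e-05,
        2.91215867e-03, -2.18468819e-05]), 'eef_pos': array([ 0.14842741, -0.6069089 ,  0.23877673]), 'eef_rot': array([-3.14148875e+00,  1.02458475e-03, -1.33103255e+00]), 'ft_force': array([0.46839729, 0.31136572, 0.54959547]), 'ft_torque': array([-0.04563387, -0.02851361, -0.00558199]), 'grip_width': 0.08577955618834265}
{'fovy': 55.40239945968659, 'cx': 253.79275304035366, 'cy': 192.9151644917599, 'R': array([[-0.02316083, -0.99962868, -0.01435554],
       [-0.99489753,  0.02445687, -0.09788136],
       [ 0.09819611,  0.01201527, -0.99509455]]), 't': array([-0.00643068,  0.52495573,  0.91182271])} {'fovy': 45.442192738726675, 'cx': 252.62052776584574, 'cy': 190.09478323690143, 'R': array([[-0.45446325,  0.89075736, -0.00380601],
       [ 0.47719796,  0.23985345, -0.84543032],
       [-0.7521604 , -0.38603323, -0.53407217]]), 't': array([ 0.26416949, -0.14247246,  1.66450175])}
```

View pics/a.png

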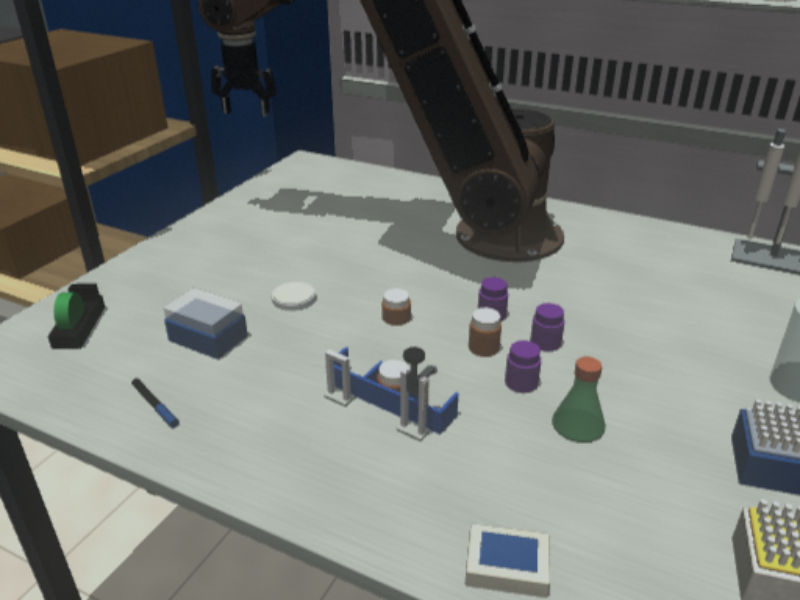

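View pics/b.png

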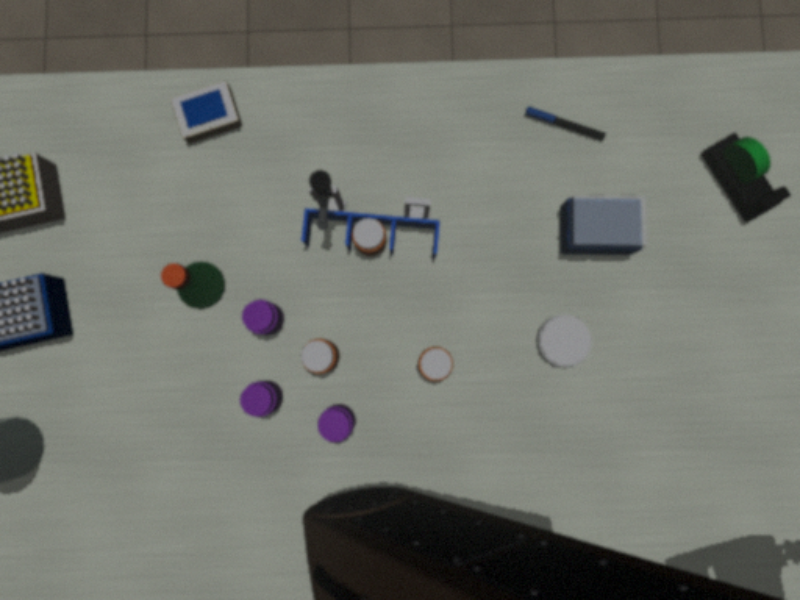

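Scene: gauge on the left (+y) stall of the crate (320,180), bracket right (417,210). Candidates for the tall jar: the white-capped amber one at top view (320,356), and purple look-alikes at (262,318), (262,400) and (337,424). The short jar is at (436,364) and the stored one at (369,236). I choose the amber jar at (320,356) as tall.

```bash
python3 - <<'E'
from h import *
z=load('top');im=z['im'];print(manip.camera_params('wrist')['t'],manip.camera_params('wrist')['R'])
w=manip.camera_params('wrist');s=manip.observe()
C=-np.array(w['R']).T@w['t'];print('wrist cam in tool',Ro.from_euler('xyz',s['eef_rot']).as_matrix().T@(C-s['eef_pos']), w['fovy'])
hsv=cv2.cvtColor(im,cv2.COLOR_RGB2HSV)
for n,(u,v),h in [('tall',(205,228),.072),('short',(279,233),.052),('stored',(236,151),.060)]:
    u0,v0=u-16,v-16;p=im[v0:v+16,u0:u+16].astype(int)
    d=z['d'][v0:v+16,u0:u+16]
    P=np.array([[world(z,u0+i,v0+j) for i in range(32)] for j in range(32)])
    m=(P[...,2]>h-.008)
    pts=P[m];print(n,m.sum(),pts.mean(0).round(4),((pts.min(0)+pts.max(0))/2).round(4))
    k=(p.min(-1)>150)&(P[...,2]>.03); 
    if k.any(): yy,xx=np.nonzero(k);print('  img',plane(z,u0+xx.mean(),v0+yy.mean(),h))
b=(hsv[...,0]>105)&(hsv[...,0]<125)&(hsv[...,1]>150)
crop=im[95:265,140:310];cv2.imwrite('pics/c.png',cv2.resize(crop[...,::-1],(800,800))[:600]) 
cv2.imwrite('pics/c.png',cv2.resize(im[100:250,140:340][...,::-1],(800,600),interpolation=cv2.INTER_CUBIC))
b[:120]=0;b[170:]=0;b[:,:185]=0;b[:,290:]=0
yy,xx=np.nonzero(b);P=np.array([plane(z,x,y,.045) for x,y in zip(xx,yy)])
r=cv2.minAreaRect(P[:,:2].astype(np.float32)*1000);print(r,cv2.boxPoints(r))
for n,(u,v) in dict(p1=(167,203),p2=(167,255),p3=(215,271)).items(): print(n,plane(z,u,v,.072).round(3))
print('pad',plane(z,320/1.5625,180/1.5625,.152))
E
```

```text
[-0.62440894 -0.03981396  0.38034954] [[ 0.23873411 -0.97108248 -0.00219877]
 [-0.92620216 -0.22837983  0.29998702]
 [-0.2918143  -0.06958063 -0.95394075]]
wrist cam in tool [ 0.0001989  -0.07688904 -0.13461721] 69.69318362043501
tall 323 [0.44   0.1056 0.081 ] [0.4403 0.0497 0.513 ]
short 310 [ 0.424  -0.0769  0.0676] [ 0.4239 -0.0658  0.5014]
stored 305 [0.6318 0.0242 0.0698] [0.5454 0.0088 0.5054]
((640.2417602539062, 21.85010528564453), (217.66188049316406, 51.306358337402344), 83.17412567138672) [[601.8356  -83.16049]
 [652.7783  -89.25838]
 [678.64795 126.8607 ]
 [627.7052  132.95859]]
p1 [0.501 0.193 0.072]
p2 [0.375 0.193 0.072]
p3 [0.335 0.078 0.072]
pad [0.69202188 0.08653164 0.152     ]
```

View pics/c.png

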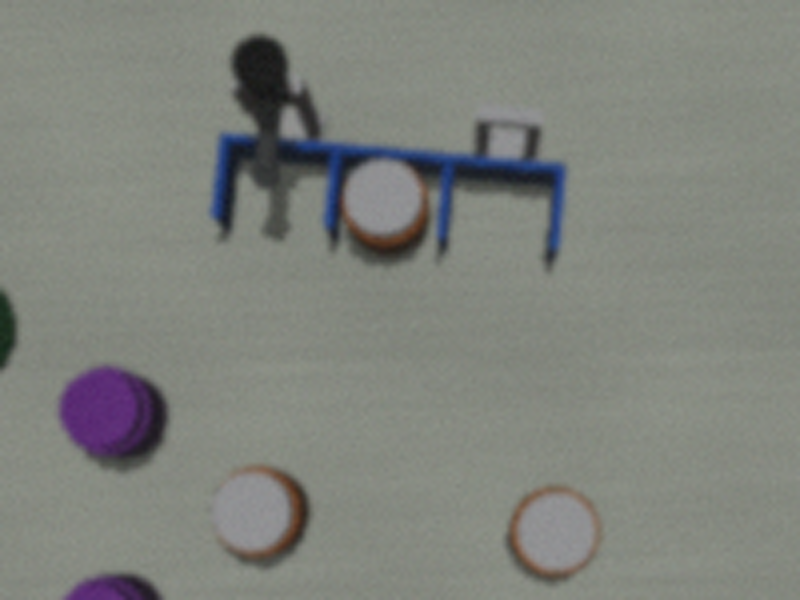

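Amber tall cap at crop (254,512), short at (555,532). The crate's rim corners are at (221,136), (565,164), (553,250) and (212,219), and the pad is at (260,63) over the left stall.

```bash
python3 - <<'E'
from h import *
z=load('top')
f=lambda x,y,h:plane(z,(x+.5)/4-.5+140,(y+.5)/4-.5+100,h)
for n,a in dict(tall=(254,512,.072),short=(555,532,.052),stored=(384,199,.06),BL=(221,136,.045),BR=(565,164,.045),FR=(551,250,.045),FL=(213,219,.045),pad=(260,63,.152),p1=(103,411,.072)).items(): print(n,f(*a).round(4))
BL,BR,FR,FL=[f(*a,.045)[:2] for a in ((221,136),(565,164),(551,250),(213,219))]
e=(BL-BR)+(FL-FR);e/=np.linalg.norm(e);yaw=np.arctan2(-e[0],e[1]);x=np.array([e[1],-e[0]])
o=(BL+BR)/2-.006*x;print('yaw',yaw,'o',o, np.linalg.norm(BL-BR),np.linalg.norm(BL-FL))
st=f(384,199,.06)[:2];print('o from stored',st+.028*x)
print('o from pad',f(260,63,.152)[:2]-.022*x-.072*e)
for n in (1,-1): print(o-.028*x+n*.072*e, 'y offset of jars along crate')
for j,n in ((f(254,512,.072)[:2],'tall'),(f(555,532,.052)[:2],'short')): print(n,'crate frame',(j-o)@x,(j-o)@e)
E
```

```text
tall [0.4388 0.105  0.072 ]
short [ 0.4223 -0.0775  0.052 ]
stored [0.6318 0.0235 0.06  ]
BL [0.6788 0.1279 0.045 ]
BR [ 0.6547 -0.0912  0.045 ]
FR [ 0.5995 -0.0806  0.045 ]
FL [0.625  0.1334 0.045 ]
pad [0.6916 0.0869 0.152 ]
p1 [0.5022 0.1966 0.072 ]
yaw -0.11401389965097129 o [0.66076565 0.01906503] 0.22041648277345482 0.05403672866946898
o from stored [0.65957592 0.02032937]
o from pad [0.66157707 0.01790371]
[0.64113867 0.09378305] y offset of jars along crate
[ 0.62475622 -0.04928202] y offset of jars along crate
tall crate frame -0.23033874633476709 0.060087496747016717
short crate frame -0.22590129675274445 -0.1230930386640855
```

```bash
cat > go.py <<'E'
import sys
from h import *
# args: crate-frame x y (m), z -> shift in tool axes & rz to yaw 1.457
O=np.array([.6605,.0190]);YAW=-.114;e=np.array([-np.sin(YAW),np.cos(YAW)]);x=np.array([np.cos(YAW),np.sin(YAW)])
s=manip.observe();R=Ro.from_euler('xyz',s['eef_rot'])
p=s['eef_pos'];c=p[:2]-O
print('t',round(s['time_s'],2),'pos',p.round(4),'crate',(c@x).round(4),(c@e).round(4),'rot',s['eef_rot'].round(3),'F',s['ft_force'].round(1),'w',round(s['grip_width'],4),'q6',s['q'][5].round(2))
if len(sys.argv)>1:
    a=[float(v) for v in sys.argv[1:4]];T=np.r_[O+x*a[0]+e*a[1],a[2]]
    print('shift',R.inv().apply(T-p).round(4),'turn',(R.inv()*Ro.from_euler('xyz',[np.pi,0,1.457])).as_rotvec().round(3))
E
python3 -m crank '[[[0,0,-0.15],[-0.021,-0.041,0],1],[[0,0,-0.3],[-0.043,-0.083,0],1],[[0,0,-0.45],[-0.064,-0.124,0],1],[[0,0,-0.6],[-0.086,-0.166,0],1],[[0,0,-0.75],[-0.107,-0.207,0],1]]'
python3 go.py -.226 -.123 .16
```

```text
time_s: 0.6
eef_pos: [0.3252, -0.4525, 0.2391]
eef_rot: [-3.141, 0.0, -0.575]
ft_force: [0.1, -1.0, 0.4]
grip_width: 0.0853
t 0.6 pos [ 0.3252 -0.4525  0.2391] crate -0.2795 -0.5066 rot [-3.141  0.    -0.575] F [ 0.1 -1.   0.4] w 0.0853 q6 -0.49
shift [-0.1227 -0.3673  0.0792] turn [-0.     0.    -2.032]
```

```bash
python3 -m crank '[[[0,0,-0.15],[0.012,-0.045,0],1],[[0,0,-0.3],[0.025,-0.09,0],1],[[0,0,-0.45],[0.037,-0.135,0],1],[[0,0,-0.6],[0.05,-0.18,0],1],[[0,0,-0.75],[0.063,-0.225,0],1]]' >/dev/null
python3 go.py -.222 -.123 .18
```

```text
t 1.1 pos [ 0.5015 -0.2989  0.2391] crate -0.1218 -0.334 rot [-3.141  0.     0.175] F [ 0.4  0.  -0.1] w 0.0853 q6 -0.83
shift [-0.0358 -0.2308  0.0592] turn [-0.     0.    -1.282]
```

```bash
python3 -m crank '[[[0,0,-0.15],[-0.007,-0.046,0.012],1],[[0,0,-0.3],[-0.014,-0.092,0.024],1],[[0,0,-0.45],[-0.021,-0.138,0.036],1],[[0,0,-0.6],[-0.028,-0.184,0.048],1],[[0,0,-0.75],[-0.036,-0.231,0.059],1]]' >/dev/null
python3 go.py -.222 -.123 .18
```

```text
t 1.6 pos [ 0.425  -0.0773  0.1798] crate -0.223 -0.1225 rot [-3.142  0.     0.925] F [0.8 0.7 0.3] w 0.0852 q6 -1.26
shift [ 0.0001  0.0011 -0.0002] turn [-0.     0.    -0.532]
```

```bash
python3 -m crank '[[[0,0,-0.15],[0,0,0],1],[[0,0,-0.3],[0,0,0],1],[[0,0,-0.45],[0,0,0],1],[[0,0,-0.532],[0,0,0],1],[[0,0,-0.532],[0,0,0],1]]' >/dev/null
python3 go.py -.222 -.123 .18
python3 - <<'E'
from h import *
im,d,p=cap('wrist')
cv2.imwrite('pics/w1.png',cv2.resize(im[...,::-1],(800,600)))
E
```

```text
t 2.1 pos [ 0.4259 -0.0788  0.1802] crate -0.222 -0.1238 rot [-3.141  0.     1.452] F [-0.2  0.1 -0.8] w 0.0855 q6 -1.79
shift [ 0.0008 -0.      0.0002] turn [-0.     0.    -0.005]
```

View pics/w1.png

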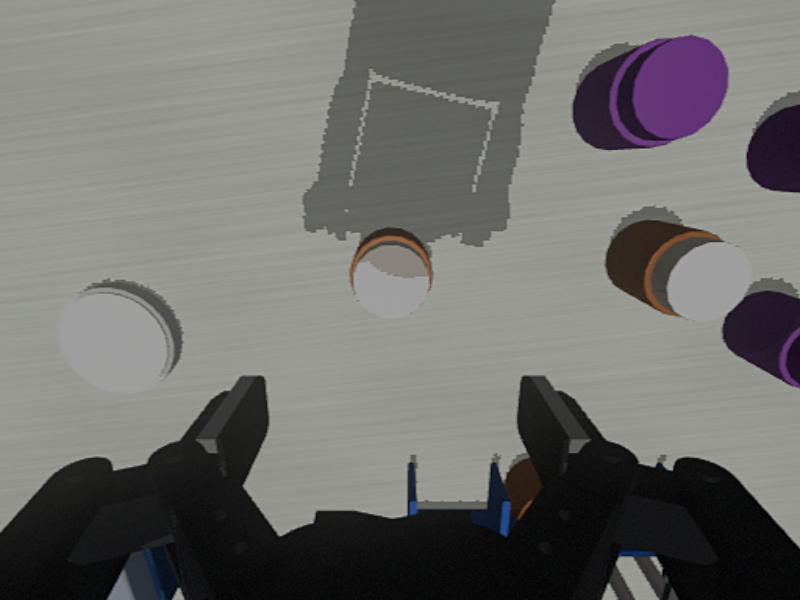

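The short cap is centred at about (391,281) between the jaws, the tall cap at about (709,280).

```bash
cat > wm.py <<'E'
import sys
from h import *
O=np.array([.6605,.0190]);YAW=-.114;e=np.array([-np.sin(YAW),np.cos(YAW)]);x=np.array([np.cos(YAW),np.sin(YAW)])
z=load('wrist')
for a in sys.argv[1:]:
    u,v,h=map(float,a.split(','));P=plane(z,(u+.5)/1.5625-.5,(v+.5)/1.5625-.5,h);c=P[:2]-O;print(P.round(4),'crate',(c@x).round(4),(c@e).round(4))
E
python3 wm.py 391,281,.052 709,280,.072
python3 go.py -.222 -.123 .03
```

```text
[ 0.4206 -0.0789  0.052 ] crate -0.2272 -0.1245
[0.4364 0.1062 0.072 ] crate -0.2326 0.0612
t 2.15 pos [ 0.4259 -0.0788  0.1802] crate -0.222 -0.1239 rot [-3.141  0.     1.449] F [ 0.1 -0.1  0.4] w 0.0855 q6 -1.78
shift [ 0.0009 -0.      0.1502] turn [-0.     0.    -0.008]
```

```bash
python3 -m crank '[[[0,0,-0.005],[0,-0.002,0.04],1],[[0,0,-0.005],[0,-0.003,0.08],1],[[0,0,-0.005],[0,-0.003,0.115],1],[[0,0,-0.005],[0,-0.003,0.14],1],[[0,0,-0.005],[0,-0.003,0.15],1]]' >/dev/null
python3 go.py
python3 -m crank '[[[0,0,0],[0,0,0],0.6],[[0,0,0],[0,0,0],0.5],[[0,0,0],[0,0,0],0.5],[[0,0,0],[0,0,0],0.5],[[0,0,0],[0,0,0],0.5]]' >/dev/null
python3 go.py -.075 -.072 .03
```

```text
t 2.65 pos [ 0.4222 -0.0783  0.0283] crate -0.2257 -0.1238 rot [-3.138e+00 -1.000e-03  1.453e+00] F [-0.3 -0.4  1.1] w 0.0856 q6 -1.79
t 3.15 pos [ 0.4234 -0.0786  0.0319] crate -0.2244 -0.124 rot [3.139e+00 1.000e-03 1.456e+00] F [-1.8  0.6  8. ] w 0.0534 q6 -1.79
shift [0.0522 0.1494 0.0022] turn [ 0.002  0.001 -0.001]
```

```bash
python3 -m crank '[[[0,0,0],[0,0,0],0.5],[[0,0,0],[0,0,0],0.5],[[0,0,0],[0,0,0],0.5],[[0,0,0],[0,0,0],0.5],[[0,0,0],[0,0,0],0.5]]' >/dev/null
python3 go.py -.075 -.072 .03
python3 - <<'E'
from h import *
im,d,p=cap('wrist')
cv2.imwrite('pics/w2.png',cv2.resize(im[...,::-1],(800,600)))
E
```

```text
t 3.65 pos [ 0.4234 -0.0786  0.0318] crate -0.2244 -0.124 rot [3.139e+00 1.000e-03 1.455e+00] F [-1.4  0.4  6.5] w 0.0532 q6 -1.79
shift [0.0522 0.1494 0.0021] turn [ 0.002  0.001 -0.002]
```

View pics/w2.png

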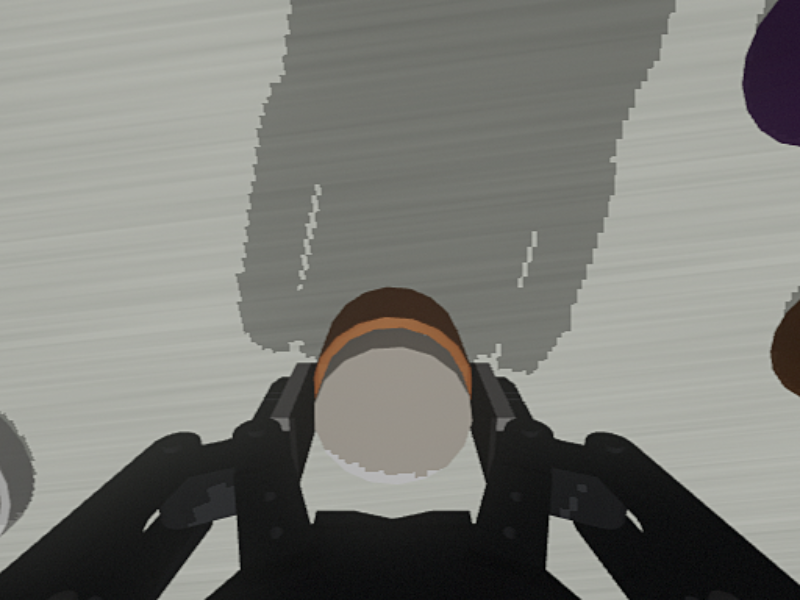

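The short jar is gripped squarely by the body, cap centre about (393,413).

```bash
python3 wm.py 393,413,.052
python3 -m crank '[[[0,0,0],[0.006,0.015,0],0.5],[[0,0,0],[0.014,0.035,0],0.5],[[0,0,0],[0.022,0.055,0],0.5],[[0,0,0],[0.030,0.075,0],0.5],[[0,0,0],[0.038,0.095,0],0.5]]' >/dev/null
python3 go.py -.075 -.072 .03
```

```text
[ 0.4193 -0.0779  0.052 ] crate -0.2286 -0.1237
t 4.2 pos [ 0.5226 -0.0514  0.0319] crate -0.129 -0.0857 rot [3.14  0.    1.456] F [-0.4  0.4 -0.6] w 0.0532 q6 -1.68
shift [0.0137 0.0539 0.002 ] turn [ 0.001  0.    -0.001]
```

```bash

python3 -m crank '[[[0,0,0],[0.005,0.016,0],0.5],[[0,0,0],[0.010,0.032,0],0.5],[[0,0,0],[0.0137,0.045,0],0.5],[[0,0,0],[0.0137,0.056,0],0.5],[[0,0,0],[0.0137,0.062,0],0.5]]' >/dev/null
python3 go.py -.066 -.072 .03
python3 - <<'E'
from h import *
im,d,p=cap('wrist')
cv2.imwrite('pics/w3.png',cv2.resize(im[...,::-1],(800,600)))
E
```

```text
t 4.7 pos [ 0.5851 -0.0451  0.0319] crate -0.0676 -0.0722 rot [-3.142  0.     1.456] F [-8.7  0.8 12.8] w 0.0533 q6 -1.65
shift [0.0002 0.0016 0.0019] turn [-0.     0.    -0.001]
```

View pics/w3.png

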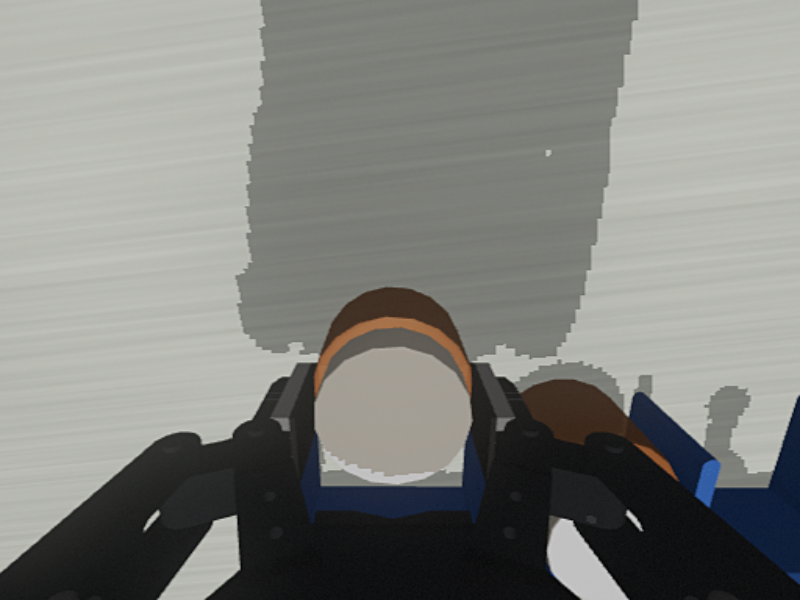

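Stall walls sit symmetrically around the jar. Release, back off, close the jaws to about 20 mm, then push with both fingers.

```bash

python3 -m crank '[[[0,0,0],[0,0,0],0.7],[[0,0,0],[0,0,0],0.85],[[0,0,0],[0,0,0],0.85],[[0,0,0],[0,-0.02,0],0.85],[[0,0,0],[0,-0.04,0],0.85]]' >/dev/null
python3 -m crank '[[[0,0,0],[0,-0.015,0],0.85],[[0,0,0],[0,-0.015,0],0.25],[[0,0,0],[0,-0.015,0],0.25],[[0,0,0],[0,-0.015,0],0.25],[[0,0,0],[0,-0.015,0],0.25]]' >/dev/null
python3 go.py -.066 -.072 .03
python3 - <<'E'
from h import *
im,d,p=cap('wrist')
cv2.imwrite('pics/w4.png',cv2.resize(im[...,::-1],(800,600)))
E
```

```text
t 5.75 pos [ 0.5309 -0.039   0.0303] crate -0.1221 -0.0723 rot [3.141 0.    1.456] F [-0.4 -0.2 -0.4] w 0.0216 q6 -1.65
shift [0.0004 0.0561 0.0003] turn [ 0.001  0.    -0.001]
```

View pics/w4.png

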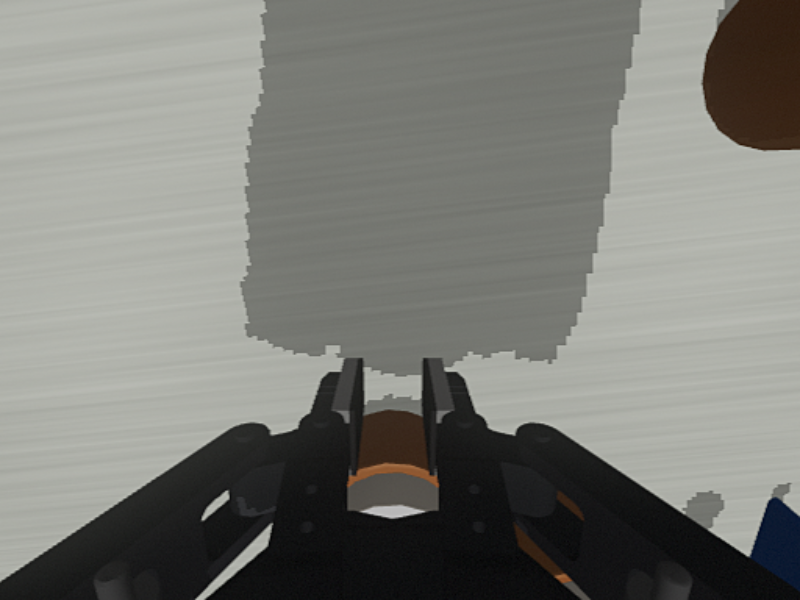

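```bash

python3 -m crank '[[[0,0,0],[0,0.012,0],0.25],[[0,0,0],[0,0.024,0],0.25],[[0,0,0],[0,0.034,0],0.25],[[0,0,0],[0,0.044,0],0.25],[[0,0,0],[0,0.050,0],0.25]]' >/dev/null
python3 go.py
python3 -m crank '[[[0,0,0],[0,0.001,0],0.25],[[0,0,0],[0,0.002,0],0.25],[[0,0,0],[0,0.003,0],0.25],[[0,0,0],[0,0.004,0],0.25],[[0,0,0],[0,0.005,0],0.25]]' >/dev/null
python3 go.py
```

```text
t 6.3 pos [ 0.5809 -0.0447  0.0302] crate -0.0718 -0.0723 rot [3.141 0.    1.456] F [-0.6 -0.3 -0.2] w 0.0214 q6 -1.65
t 6.8 pos [ 0.5848 -0.0451  0.0303] crate -0.0679 -0.0723 rot [-3.141  0.     1.456] F [ 0.5 -0.3  0.5] w 0.0214 q6 -1.65
```

```bash

python3 -m crank '[[[0,0,0],[0,0.001,0],0.25],[[0,0,0],[0,0.002,0],0.25],[[0,0,0],[0,0.003,0],0.25],[[0,0,0],[0,0.0035,0],0.25],[[0,0,0],[0,0.0035,0],0.25]]' >/dev/null
python3 go.py
python3 - <<'E'
from h import *
im,d,p=cap('top')
cv2.imwrite('pics/t2.png',cv2.resize(im[100:250,140:340][...,::-1],(800,600),interpolation=cv2.INTER_CUBIC))
E
```

```text
t 7.3 pos [ 0.588  -0.0455  0.0302] crate -0.0647 -0.0723 rot [-3.141  0.     1.456] F [-2.8 -0.5 -0.4] w 0.0214 q6 -1.65
```

```bash

python3 -m crank '[[[0,0,0],[0,0.001,0],0.25],[[0,0,0],[0,0.001,0],0.25],[[0,0,0],[0,0.002,0],0.25],[[0,0,0],[0,0.002,0],0.25],[[0,0,0],[0,0.002,0],0.25]]' >/dev/null
python3 go.py
```

```text
t 7.85 pos [ 0.5884 -0.0454  0.03  ] crate -0.0643 -0.0722 rot [-3.137 -0.     1.456] F [-10.2   1.1   4. ] w 0.0213 q6 -1.64
```

```bash

python3 -m crank '[[[0,0,0],[0,-0.02,0],0.25],[[0,0,0],[0,-0.05,-0.02],0.25],[[0,0,0],[0.02,-0.09,-0.05],0.6],[[0,0,0],[0.05,-0.12,-0.08],1],[[0,0,0],[0.08,-0.145,-0.11],1]]' >/dev/null
python3 -m crank '[[[0,0,0],[0.03,-0.012,0],1],[[0,0,0],[0.053,-0.022,0],1],[[0,0,0],[0.053,-0.022,0],1],[[0,0,0],[0.053,-0.022,0],1],[[0,0,0],[0.053,-0.022,0],1]]' >/dev/null
python3 go.py -.230 .061 .03
python3 - <<'E'
from h import *
im,d,p=cap('wrist')
cv2.imwrite('pics/w5.png',cv2.resize(im[...,::-1],(800,600)))
im,d,p=cap('top')
cv2.imwrite('pics/t2.png',cv2.resize(im[100:250,140:340][...,::-1],(800,600),interpolation=cv2.INTER_CUBIC))
E
```

```text
t 8.85 pos [0.4423 0.1017 0.1373] crate -0.2262 0.0574 rot [3.141 0.    1.456] F [-0.4  0.7  0.1] w 0.0857 q6 -1.37
shift [ 0.0036 -0.0039  0.1073] turn [ 0.     0.    -0.001]
```

View pics/w5.png

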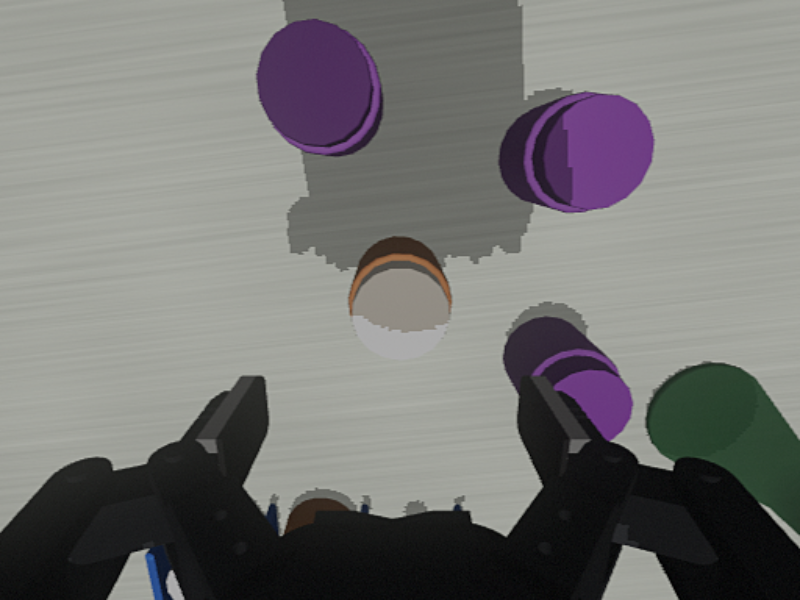

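View pics/t2.png

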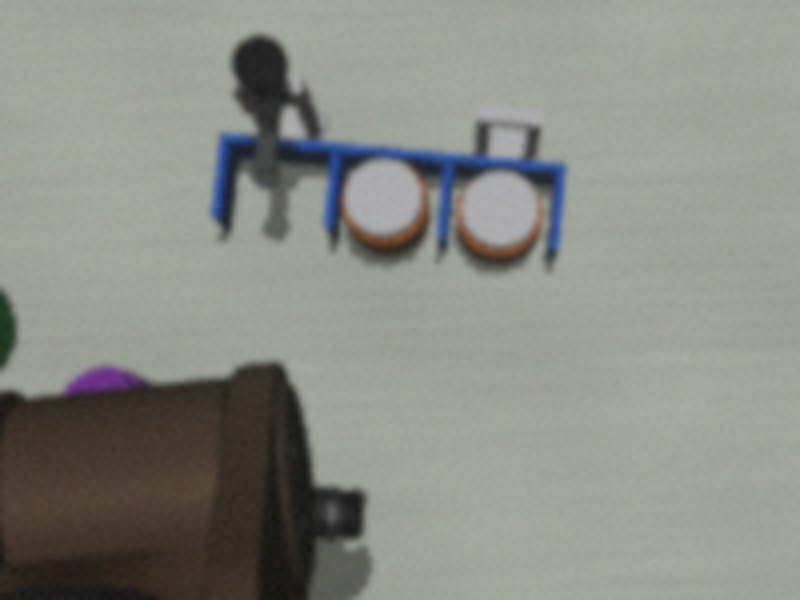

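The short jar stands home, cap at (499,208), in line with the stored jar. The tall cap is at (401,313) in the wrist view.

```bash
python3 wm.py 401,313,.072; 
python3 -m crank '[[[0,0,0],[0.0036,-0.004,0],1],[[0,0,0],[0.0036,-0.0045,0.03],1],[[0,0,0],[0.0036,-0.0045,0.06],1],[[0,0,0],[0.0036,-0.0045,0.09],1],[[0,0,0],[0.0036,-0.0045,0.105],1]]' >/dev/null
python3 go.py -.230 .061 .03
python3 -m crank '[[[0,0,0],[0,0,0],0.6],[[0,0,0],[0,0,0],0.5],[[0,0,0],[0,0,0],0.5],[[0,0,0],[0,0,0],0.5],[[0,0,0],[0,0,0],0.5]]' >/dev/null
python3 go.py -.067 .072 .032
python3 - <<'E'
from h import *
im,d,p=cap('wrist')
cv2.imwrite('pics/w6.png',cv2.resize(im[...,::-1],(800,600)))
E
```

```text
[0.4368 0.1067 0.072 ] crate -0.2322 0.0617
t 9.45 pos [0.437  0.1061 0.0303] crate -0.2319 0.0611 rot [-3.139e+00  1.000e-03  1.455e+00] F [-0.6 -0.1  0.4] w 0.0853 q6 -1.36
shift [-0.0001  0.0019  0.0003] turn [-0.002  0.001 -0.002]
t 9.95 pos [0.4382 0.1063 0.0331] crate -0.2308 0.0615 rot [ 3.14  -0.     1.456] F [-1.4 -0.6  6.4] w 0.0543 q6 -1.36
shift [0.0107 0.1638 0.0014] turn [ 0.002 -0.    -0.001]
```

```bash

python3 -m crank '[[[0,0,0],[0,0.015,0],0.5],[[0,0,0],[0.001,0.035,0],0.5],[[0,0,0],[0.002,0.055,0],0.5],[[0,0,0],[0.004,0.075,0],0.5],[[0,0,0],[0.006,0.095,0],0.5]]' >/dev/null
python3 -m crank '[[[0,0,0],[0.003,0.018,0],0.5],[[0,0,0],[0.0047,0.036,0],0.5],[[0,0,0],[0.0047,0.05,0],0.5],[[0,0,0],[0.0047,0.06,0],0.5],[[0,0,0],[0.0047,0.067,0],0.5]]' 
python3 go.py -.068 .072 .032
python3 - <<'E'
from h import *
im,d,p=cap('wrist')
cv2.imwrite('pics/w7.png',cv2.resize(im[...,::-1],(800,600)))
E
```

```text
time_s: 11.0
eef_pos: [0.5996, 0.0985, 0.0332]
eef_rot: [-3.14, 0.0, 1.456]
ft_force: [-8.4, 0.7, 12.5]
grip_width: 0.0548
t 11.0 pos [0.5996 0.0985 0.0332] crate -0.0696 0.072 rot [-3.14   0.     1.456] F [-8.4  0.7 12.5] w 0.0548 q6 -1.4
shift [-0.      0.0016  0.0012] turn [-0.001  0.    -0.001]
```

View pics/w7.png

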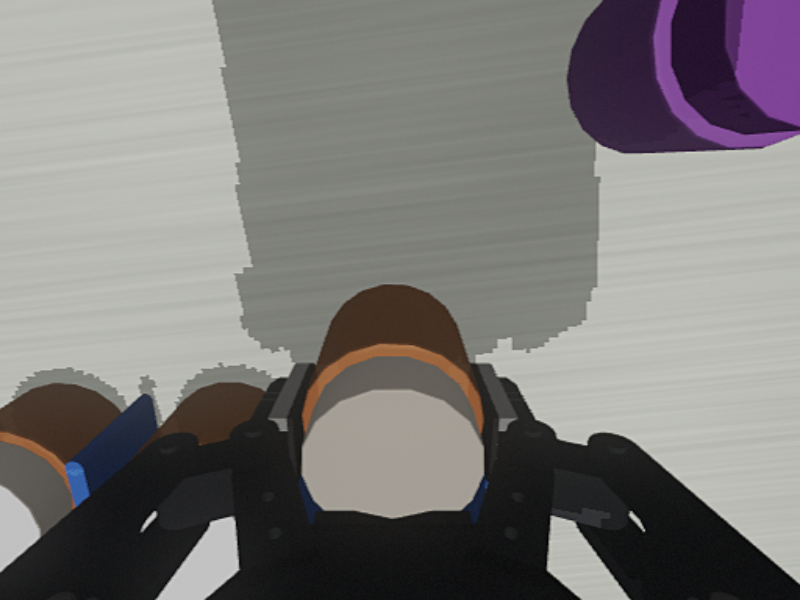

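Centred in the gauge stall. Same release and push, with the tool 9 mm higher so the gripper's body clears the tongue.

```bash

python3 -m crank '[[[0,0,0],[0,0,0],0.7],[[0,0,0],[0,0,0],0.85],[[0,0,0],[0,0,0],0.85],[[0,0,0],[0,-0.02,0],0.85],[[0,0,0],[0,-0.04,0],0.85]]' >/dev/null
python3 -m crank '[[[0,0,0],[0,-0.015,0],0.85],[[0,0,0],[0,-0.015,-0.009],0.25],[[0,0,0],[0,-0.015,-0.009],0.25],[[0,0,0],[0,-0.015,-0.009],0.25],[[0,0,0],[0,-0.015,-0.009],0.25]]' >/dev/null
python3 go.py -.068 .072 .040
python3 -m crank '[[[0,0,0],[0,0.012,0],0.25],[[0,0,0],[0,0.024,0],0.25],[[0,0,0],[0,0.036,0],0.25],[[0,0,0],[0,0.046,0],0.25],[[0,0,0],[0,0.052,0],0.25]]' >/dev/null
python3 go.py -.064 .072 .04
```

```text
t 12.05 pos [0.546  0.1046 0.0413] crate -0.1235 0.072 rot [ 3.141 -0.     1.456] F [ 0.3 -0.9 -0.1] w 0.0211 q6 -1.39
shift [0.0001 0.0555 0.0014] turn [ 0.001 -0.    -0.001]
t 12.55 pos [0.5981 0.0985 0.0411] crate -0.0711 0.0719 rot [3.141 0.    1.456] F [-2.9  1.   1.3] w 0.0215 q6 -1.4
shift [0.0001 0.0071 0.0011] turn [ 0.     0.    -0.001]
```

```bash

python3 -m crank '[[[0,0,0],[0,0.001,0],0.25],[[0,0,0],[0,0.002,0],0.25],[[0,0,0],[0,0.003,0],0.25],[[0,0,0],[0,0.004,0],0.25],[[0,0,0],[0,0.004,0],0.25]]' >/dev/null
python3 go.py -.064 .072 .04
python3 -m crank '[[[0,0,0],[0,0.001,0],0.25],[[0,0,0],[0,0.002,0],0.25],[[0,0,0],[0,0.003,0],0.25],[[0,0,0],[0,0.003,0],0.25],[[0,0,0],[0,0.003,0],0.25]]' >/dev/null
python3 go.py -.064 .072 .04
```

```text
t 13.05 pos [0.6008 0.0983 0.0413] crate -0.0683 0.072 rot [-3.142  0.     1.456] F [-1.  -0.5  0. ] w 0.0213 q6 -1.4
shift [-0.      0.0043  0.0013] turn [-0.     0.    -0.001]
t 13.55 pos [0.604  0.098  0.0413] crate -0.0652 0.072 rot [3.141 0.    1.456] F [-0.3  0.7 -0.8] w 0.0215 q6 -1.4
shift [-0.      0.0012  0.0013] turn [ 0.     0.    -0.001]
```

```bash

python3 -m crank '[[[0,0,0],[0,0.001,0],0.25],[[0,0,0],[0,0.001,0],0.25],[[0,0,0],[0,0.002,0],0.25],[[0,0,0],[0,0.002,0],0.25],[[0,0,0],[0,0.002,0],0.25]]' >/dev/null
python3 go.py
python3 -m crank '[[[0,0,0],[0,0.001,0],0.25],[[0,0,0],[0,0.001,0],0.25],[[0,0,0],[0,0.0015,0],0.25],[[0,0,0],[0,0.0015,0],0.25],[[0,0,0],[0,0.0015,0],0.25]]' >/dev/null
python3 go.py
```

```text
t 14.05 pos [0.6053 0.0978 0.0412] crate -0.0638 0.072 rot [-3.14   0.     1.456] F [-5.1  0.6  2.1] w 0.0216 q6 -1.4
t 14.55 pos [0.6055 0.0977 0.0411] crate -0.0636 0.072 rot [-3.137e+00  1.000e-03  1.456e+00] F [-11.9   1.3   6.6] w 0.0215 q6 -1.4
```

Tall jar home: it stopped at -0.0636 with 12 N, matching the short one's -0.0643. Now over the pad with shut fingers.

```bash

python3 -m crank '[[[0,0,0],[0,-0.03,0],0],[[0,0,0],[0,-0.03,-0.045],0],[[0,0,0],[0,-0.03,-0.09],0],[[0,0,0],[0,-0.03,-0.135],0],[[0,0,0],[0,-0.03,-0.165],0]]' >/dev/null
python3 go.py .022 .072 .175
python3 - <<'E'
from h import *
im,d,p=cap('top')
cv2.imwrite('pics/t3.png',cv2.resize(im[100:250,140:340][...,::-1],(800,600),interpolation=cv2.INTER_CUBIC))
E
```

```text
t 15.05 pos [0.5786 0.101  0.2099] crate -0.0907 0.0722 rot [ 3.137e+00 -1.000e-03  1.456e+00] F [-0.6  0.1 -0.9] w -0.0002 q6 -1.4
shift [-1.000e-04  1.125e-01  3.540e-02] turn [ 0.005 -0.001 -0.001]
```

```bash

python3 -m crank '[[[0,0,0],[0,0.045,0],0],[[0,0,0],[0,0.09,0],0],[[0,0,0],[0,0.1125,0],0],[[0,0,0],[0,0.1125,0.02],0],[[0,0,0],[0,0.1125,0.038],0]]' >/dev/null
python3 go.py .022 .072 .160
python3 - <<'E'
from h import *
im,d,p=cap('scene')
cv2.imwrite('pics/s3.png',cv2.resize(im[190:290,190:323][...,::-1],(798,600),interpolation=cv2.INTER_CUBIC))
E
```

```text
t 15.6 pos [0.6903 0.0878 0.1673] crate 0.0218 0.0717 rot [ 3.14  -0.     1.456] F [-0.4 -0.1 -0.7] w -0.0002 q6 -1.42
shift [0.0003 0.0002 0.0073] turn [ 0.002 -0.    -0.001]
```

View pics/s3.png

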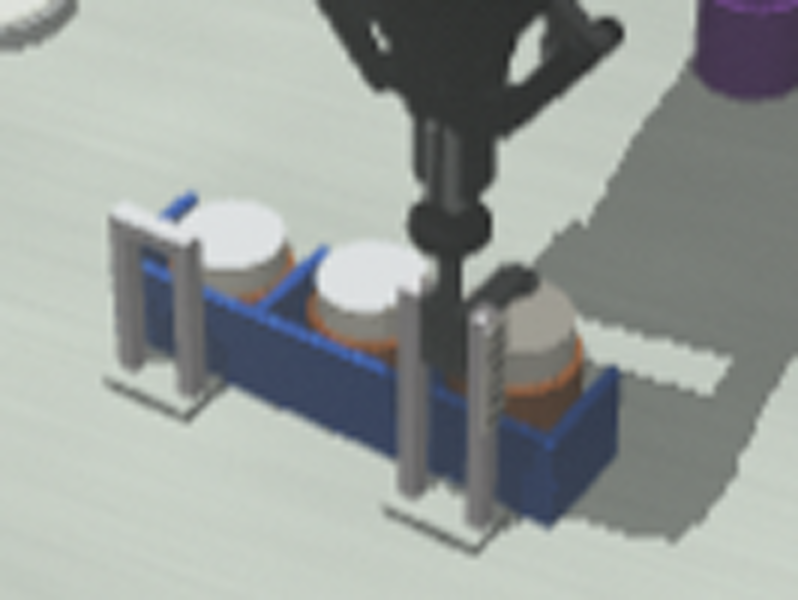

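The closed fingers are centred over the pad (450,222). All three jars stand in line, with the foot over the tall cap at (510,285).

```bash

python3 -m crank '[[[0,0,0],[0,0,0.004],0],[[0,0,0],[0,0,0.008],0],[[0,0,0],[0,0,0.011],0],[[0,0,0],[0,0,0.014],0],[[0,0,0],[0,0,0.016],0]]' >/dev/null
python3 go.py
python3 -m crank '[[[0,0,0],[0,0,0.0015],0],[[0,0,0],[0,0,0.003],0],[[0,0,0],[0,0,0.0045],0],[[0,0,0],[0,0,0.006],0],[[0,0,0],[0,0,0.006],0]]' >/dev/null
python3 go.py
```

```text
t 16.15 pos [0.6898 0.0881 0.1529] crate 0.0212 0.072 rot [ 3.14  -0.     1.456] F [1.9 0.4 3.6] w -0.0001 q6 -1.42
t 16.65 pos [0.6895 0.0881 0.1462] crate 0.021 0.0719 rot [3.141 0.    1.456] F [2.7 0.2 4.3] w -0.0002 q6 -1.42
```

```bash

python3 -m crank '[[[0,0,0],[0,0,0.001],0],[[0,0,0],[0,0,0.0015],0],[[0,0,0],[0,0,0.002],0],[[0,0,0],[0,0,0.002],0],[[0,0,0],[0,0,0.002],0]]' >/dev/null
python3 go.py
```

```text
t 17.15 pos [0.6896 0.0881 0.146 ] crate 0.0211 0.072 rot [ 3.14  -0.     1.456] F [-1.  -0.7 15. ] w -0.0003 q6 -1.42
```

Force jumped to 15 N with no further travel, so the foot is on the cap. Hold, then let up and retreat.

```bash
H='hold'
python3 -m crank '[[[0,0,0],[0,0,0],0],[[0,0,0],[0,0,0],0],[[0,0,0],[0,0,0],0],[[0,0,0],[0,0,0],0],[[0,0,0],[0,0,0],0]]' >/dev/null
python3 -m crank '[[[0,0,0],[0,0,0],0],[[0,0,0],[0,0,0],0],[[0,0,0],[0,0,0],0],[[0,0,0],[0,0,0],0],[[0,0,0],[0,0,0],0]]' >/dev/null
python3 -m crank '[[[0,0,0],[0,0,0],0],[[0,0,0],[0,0,0],0],[[0,0,0],[0,0,0],0],[[0,0,0],[0,0,0],0],[[0,0,0],[0,0,0],0]]' >/dev/null
python3 go.py
python3 -m crank '[[[0,0,0],[0,0,-0.004],0],[[0,0,0],[0,0,-0.009],0],[[0,0,0],[0,0,-0.014],0],[[0,0,0],[0,0,-0.02],0],[[0,0,0],[0,0,-0.03],0]]' >/dev/null
python3 -m crank '[[[0,0,0],[0,0,-0.03],0],[[0,0,0],[0,0,-0.06],0],[[0,0,0],[0,-0.045,-0.06],0],[[0,0,0],[0,-0.09,-0.06],0],[[0,0,0],[0,-0.14,-0.06],0]]' >/dev/null
python3 -m crank '[[[0,0,0],[0,-0.03,0],0],[[0,0,0],[0,-0.06,0],0],[[0,0,0],[0,-0.06,0],0],[[0,0,0],[0,-0.06,0],0],[[0,0,0],[0,-0.06,0],0]]' >/dev/null
python3 go.py
python3 - <<'E'
from h import *
im,d,p=cap('scene');im2,_,_=cap('top')
a=cv2.resize(im[190:290,190:323][...,::-1],(399,300),interpolation=cv2.INTER_CUBIC)
b=cv2.resize(im2[100:200,160:293][...,::-1],(399,300),interpolation=cv2.INTER_CUBIC)
cv2.imwrite('pics/f.png',np.hstack([a,b]))
E
```

```text
t 18.65 pos [0.6896 0.0881 0.146 ] crate 0.021 0.072 rot [ 3.14  -0.     1.456] F [-1.6 -0.6 15.2] w -0.0 q6 -1.42
t 20.15 pos [0.4916 0.1109 0.2345] crate -0.1783 0.0721 rot [3.141 0.    1.456] F [ 0.4 -0.2 -0.5] w 0.0001 q6 -1.36
```

View pics/f.png

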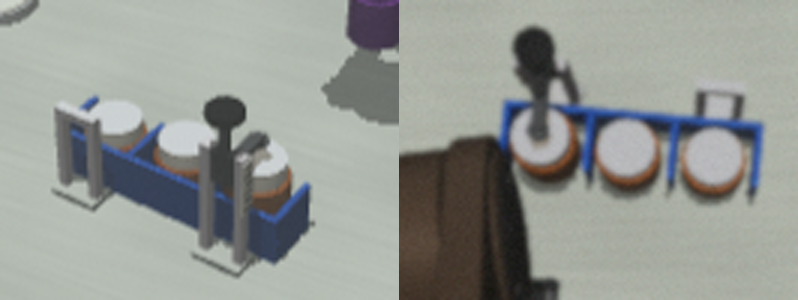

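Gauge back up with the pad clear of the uprights. The three jar caps at (543,135), (627,148) and (714,162) are in line and upright, and the arm is clear.

```bash
python3 -c "
from station import manip
print(manip.close_job())"
```

```text
the job is handed in; nothing more can be done
None
```

Both jars are in the crate, the gauge was pressed and has sprung back, and the job is handed in at about 20 s. No verdict was reported.

- **Jars:** I gripped each jar low, slid it upright along the bench to its stall mouth, then pushed it home from the front with the fingers part-closed. The tall jar is under the gauge and the short one is in front of the bracket.
- **Home check:** The push stopped at almost the same depth for both jars, with 12 N on the tall one and 10 N on the short one.
- **Gauge:** I pressed the pad with shut fingers until the force jumped from about 4 N to 15 N with no further travel, about 14 mm down. I held it there for 1.5 s and let it back up slowly.
- **Last pictures:** All three jars stand upright and in line against the back wall. The pad is back up and the arm is clear. I did not measure the slide's position directly.
- **Bystanders:** I kept clear of the flask, dish, tip box and purple jars, but took no final picture of all of them.

No check failed. The cameras and the arm differed by 1 to 3 mm, well inside the 8 mm tolerance.

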